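# Lock the display panel with its cam and hang the filling knife

### The arm

A 7-joint arm with a two-finger parallel gripper is mounted at the origin on the work surface. World frame = base frame: x ahead of the robot, y to its left, z up, the work surface at z = 0. Lengths are in m, angles in rad, forces in N, time in s.
With the tool pointing down it reaches from about 0.4 to 0.925 m from the base axis. Payload 5.6 kg.
Tool frame: the origin (TCP) lies between the finger pads; the fingertips stand 19 mm ahead of it and the grasp point (between the pads) is the TCP; z points along the fingers, y is the line along which they close (so a half turn about z gives the same grasp; the last joint's range is limited). The gripper opens to 85 mm and grips with 20 to 120 N. Pads are 22 mm wide; open, the fingers measure 114 mm over their backs; the gripper's body (76 mm by 85 mm) begins 54 mm behind the grasp point. The pads swing forward as they close: fully open they stand 13 mm farther back than shut.
Start: joints at [-1.206, 0.468, -0.012, 1.603, 0.006, 1.071, -0.056], TCP at [0.258, 0.597, 0.214] pointing down, gripper open.
Joint ranges: [-2.53, 2.53], [-0.31, 2.02], [-1.57, 1.55], [0.28, 2.44], [-1.29, 4.43], [0.15, 1.84], [-2.92, 2.92]. Speed limits (rad/s): [2.57, 2.57, 3.14, 3.14, 3.14, 3.14, 3.14].

### API

Orientations are given as a rotation vector (axis times angle).
In Python, from bench import robot gives the robot as it stands. The module is installed in compiled form; this text tells all that it offers.
- The arm moves only by the tool apply_moves, never from a script. Its argument "motion" is a list of rows, each a list of 4 numbers: the shift along the tool's x, y, z in cm, then the turn about the tool's z in rad. In form: [[tx, ty, tz, turn], ...]. A call has 1 to 10 rows; each row is the pose to reach, as a shift and turn from the pose commanded when the call began, along the tool's axes at that moment; what a row does not reach only later rows make up. A row lasts 1/12 s, in which the tool goes at most 41.7 mm and 7.16 degrees, less where a joint would pass 70% of its speed; a pose out of reach is approached as far as the arm can. A call with a gripper value outside its range is refused whole. "gripper" is the opening, from 0 (shut) to 1 (fully open), set as the call begins (left out, the last holds). The fingers move at their own pace and stop on an object; the grip force is fixed at half the most. Time passes only in rows, so rows that repeat a pose let the fingers close. It gives the time, the measured TCP pose, the force, the opening and the grip force at its end, in the units of the state.
- robot.get_obs(): the state, without advancing time (a new reading comes with each control period).
- robot.snapshot(name): name is "scene" or "top" or "wrist"; returns the picture (400x640x3 uint8, blue, green, red); there is no depth.
- robot.camera_model(name): a dict with "fovy" (degrees; the focal length in pixels is half the picture's height over the tangent of half this angle, whatever the lens; pixels are square), "cx", "cy" (the principal point, pixels), "rvec" (rotation vector, rad) and "tvec" (3), from world to camera coordinates, as OpenCV has them. Camera axes: x right, y down, z forward; pixel columns grow to the right and rows downward; lengths in m; the calibration is good to about 2 mm. A picture is of the moment at which its call begins: read the wrist's pose just before it. camera_model takes no time and is no camera call; for the wrist camera it gives the pose at the moment of the call.
- robot.close_job(): hands the job in; it is judged then, once.
Trained networks look in the newest picture that a camera, given by its name, has taken for a name from the list of things; names that differ only in an ending like _2 or _b are one class to them, and where a whole thing is asked for, a point or a joint stands for the part that bears it (a point fixed in the world has none). Each returns a list of dicts, best first, with "p" (0 to 1); they miss things now and then, are a little off and sometimes report something else, mostly with a low value. They report only what shows in the picture. A call takes as long as a camera call. They do not tell look-alikes from the thing itself.
- robot.look_for(camera, label): "box" ([left, top, right, bottom] in pixels, round what is visible of it).
- robot.masks_of(camera, label): "pixels" (400x640 bool, what is visible of it) and "box" ([left, top, right, bottom] in pixels, round what is visible of it).
- robot.tip_of(camera, label): "pixel" ([column, row] in pixels: a listed point, or the origin of a listed thing).
The state is a dict: "time_s": time; "qpos": joint angles; "joint_vel": joint speeds; "joint_efforts": joint torques, N m; "position": TCP position; "orientation": TCP orientation; "contact_force": force on the tool from outside, world axes, zero at the start; "ft_torque": the same for the moment, N m; "grip_width": finger opening in m; "gripper_force": force on a finger pad.
Only numpy, scipy, OpenCV 4.12 (cv2) and the standard library are available. Lean on these libraries where they do the work, as an engineer would, in place of code of your own. Each camera call takes 0.05 s, during which the arm holds its last target. There are 200 camera calls.

### The job

Make the demo stand ready: turn the cam lock disc on the sloping console half a turn clockwise, right to its stop, so that its hook draws the bolt in and pulls the grey hook panel up tight to the console. Then pick up the orange filling knife from the table and hang it by its eye well down on the panel's slanted peg, and let go. Leave the tape roll, the lunch box and the paint tin where they are.

Things in the scene. Friction and masses are not known exactly. Their poses are not given: they have to be found in the camera images.
- stand: Plywood demo stand, fixed to the table; base board 220 x 360 x 12 mm. Origin on the table under the base's middle; z up, x to its rear, y to the left as seen by a person in front of it. It faces about sideways to the robot. Console with the cam on the left (+y), grey hook panel on the right (-y). The console's face, 150 mm wide, slopes down to -x, 35 deg from horizontal.
- cam_grip (a point): Centre of the cam's black grip bar, on the cam's axis, 24 mm above the disc. z = the axis, pointing out square to the sloping face: 35 deg from vertical, leaning to the stand's -x. Bar: 84 mm long (along this y), 16 mm wide (x), standing 38 mm proud of the disc; its orange end is at -y. The point turns with the cam.
- cam (a joint): Cam angle in rad: 0 = open (orange end of the bar to the right, over the bolt), pi = locked, at the stop (orange end to the left). Grows clockwise as seen looking at the face. Takes about 0.2 N m, stays where it is left. Aluminium disc 96 mm across, 14 mm thick, its top 28 mm off the console face; a steel spiral hook below it reaches 64 mm from the axis.
- panel (a joint): How far the hook draws the bolt and with it the hook panel towards the console (stand's +y), m: 0 = open, 0.012 = tight. Moves only with the cam, 3.82 mm per rad.
- peg_base (a point): Steel peg, 10 mm thick, round-ended, on the upright face of the grey panel. Origin where its axis meets that face, 225 mm above the table; z along the peg to its tip (80 mm), 40 deg from vertical, leaning to the stand's -x; y as the stand's; x square to both, rearward and up. Panel 135 mm wide, top 255 mm above the table; a side plate 127 mm high stands 77 to 91 mm to the peg's left (+y).
- knife_center (a point): Centre of the filling knife's orange handle, half-way up it. The knife lies flat on the table, 190 mm long; x along it towards the eye, z up out of its top face. Handle 94 mm (x) x 26 mm (y) x 24 mm (z), its underside 12 mm below this point. At -x, a steel blade 70 mm wide, 3 mm thick, whose edge is 100 mm from this point. Weight about 0.15 kg.
- knife_eye (a point): Centre of the knife's hanging eye, 68 mm from the handle's centre towards +x: a flat ring, hole 34 mm, outside 54 mm, 8 mm thick, its underside level with the handle's. Axes as knife_center; z is the hole's axis.
- tape: Yellow tape roll lying flat, 90 mm across, 25 mm high; origin at the centre of its underside. Leave it alone.
- lunch_box: Brown card lunch box, 136 x 126 x 65 mm; origin at the centre of its underside. Leave it alone.
- tin: Blue and white paint tin, 100 mm across, 120 mm high; origin at the centre of its underside. Leave it alone.
Mind the look-alikes: they are no part of the job. Of the things that look like the part that bears knife_center, take the one that is farthest to the robot's right at the start.

How it is judged:
On the way, in this order (a step that is already met when the one before it is completed fails the run):
1. the cam is turned to its stop and the panel is drawn tight (value of joint cam above 3 rad and value of joint panel above 0.011 m), for 0.2 s.
2. after that, the knife's eye is on the peg, well down it (x of knife_eye in the frame of peg_base between -0.024 and 0.024 m and y of knife_eye in the frame of peg_base between -0.024 and 0.024 m and z of knife_eye in the frame of peg_base between -0.02 and 0.05 m), for 0.2 s.
At the end, for the whole second after the job is handed in: The cam is locked (3.0 rad or more of its 3.14) and the panel drawn in by more than 11 mm; the knife hangs at rest (under 0.03 m/s) and released, its eye's centre within 24 mm of the peg's axis in x and in y, no more than 50 mm along the peg from the panel, and higher than 170 mm above the table (all of step 1 and all of step 2 and height (world z) of knife_eye above 0.17 m and linear speed of knife below 0.03 m/s); the robot touches nothing.
It fails at once if the tape roll is pushed more than 30 mm (distance of tape from where it was at the start of the episode above 0.03 m).
It fails at once if the lunch box is pushed more than 30 mm (distance of lunch_box from where it was at the start of the episode above 0.03 m).
It fails at once if the paint tin is pushed more than 30 mm (distance of tin from where it was at the start of the episode above 0.03 m).
It also fails if it takes over 72 s, if anything falls off the work surface, if the arm or the gripper's body presses on something with over 40 N, if the wrist force passes 120 N, or if a joint passes its speed limit or range.

## Working session

There is one attempt and no reset: what is moved stays moved. The work goes in short steps, Python scripts to look and compute and a tool call to move; the robot and the scene stay as the last step left them, time stands still between calls to the robot, and variables do not carry over. Pictures are saved under pics/ and viewed, at most 10 in all, crops included, and the job is handed in when it is done.

Besides the shell and the picture viewer there is one more tool, called as name([rows], argument=value, ...), one row to a line, values as JSON. apply_moves: Moves the arm, as the interface text tells. Its arguments: {"type":"object","properties":{"motion":{"type":"array"},"gripper":{"type":"number"}},"required":["motion"]}

```bash
mkdir -p pics
cat > h.py <<'E'
import numpy as np, cv2
from scipy.spatial.transform import Rotation as R
from bench import robot
def cam(n):
    m=robot.camera_model(n); f=200/np.tan(np.radians(m['fovy'])/2)
    K=np.array([[f,0,m['cx']],[0,f,m['cy']],[0,0,1]]); Rm=R.from_rotvec(np.ravel(m['rvec'])).as_matrix()
    return K,Rm,np.ravel(m['tvec'])
def ray(c,px):
    K,Rm,t=c; d=Rm.T@np.linalg.solve(K,[px[0],px[1],1]); return -Rm.T@t,d/np.linalg.norm(d)
def atz(c,px,z):
    o,d=ray(c,px); return o+d*(z-o[2])/d[2]
def tri(c1,p1,c2,p2):
    o1,d1=ray(c1,p1);o2,d2=ray(c2,p2)
    s=np.linalg.lstsq(np.c_[d1,-d2],o2-o1,rcond=None)[0]
    a=o1+s[0]*d1;b=o2+s[1]*d2; return (a+b)/2,np.linalg.norm(a-b)
def proj(c,P):
    K,Rm,t=c; q=(K@(Rm@np.atleast_2d(P).T+t[:,None])).T; return q[:,:2]/q[:,2:]
E
python3 - <<'E'
from h import *
np.set_printoptions(precision=4,suppress=True)
ims=[]
cs={}
for n in ['scene','top']:
    im=robot.snapshot(n); ims.append(im); cs[n]=cam(n)
    print(n, 'cam pos',-cs[n][1].T@cs[n][2])
    for l in ['cam_grip','peg_base','knife_center','knife_eye','stand','tape','lunch_box','tin']:
        r=robot.tip_of(n,l); print(l,[(np.round(x['pixel']).tolist(),round(x['p'],2)) for x in r[:4]])
cv2.imwrite('pics/a.png',ims[0]);cv2.imwrite('pics/b.png',ims[1])
o=robot.get_obs();print(o['time_s'],o['position'],R.from_rotvec(o['orientation']).as_matrix())
E
```

```text
scene cam pos [ 1.2179 -0.2751  1.1566]
cam_grip [([351.0, 255.0], 0.6)]
peg_base [([374.0, 184.0], 0.85), ([250.0, 241.0], 0.4)]
knife_center [([200.0, 273.0], 0.9), ([212.0, 206.0], 0.6), ([352.0, 255.0], 0.32)]
knife_eye [([232.0, 198.0], 0.94), ([211.0, 292.0], 0.66)]
stand [([356.0, 242.0], 0.62), ([202.0, 274.0], 0.19)]
tape [([250.0, 238.0], 0.6)]
lunch_box [([422.0, 178.0], 0.91)]
tin [([257.0, 318.0], 0.67)]
top cam pos [0.4059 0.0343 1.2754]
cam_grip [([326.0, 122.0], 0.97)]
peg_base [([273.0, 175.0], 0.89)]
knife_center [([444.0, 278.0], 0.95), ([474.0, 184.0], 0.67)]
knife_eye [([465.0, 164.0], 0.9), ([419.0, 285.0], 0.57)]
stand [([301.0, 166.0], 0.95), ([271.0, 176.0], 0.45)]
tape [([414.0, 211.0], 0.68), ([183.0, 228.0], 0.42)]
lunch_box [([187.0, 227.0], 0.9)]
tin [([430.0, 125.0], 0.68)]
0.9 [0.2578 0.5967 0.2136] [[-0.918   0.3967  0.    ]
 [ 0.3967  0.918   0.0001]
 [-0.      0.0001 -1.    ]]
```

View pics/a.png

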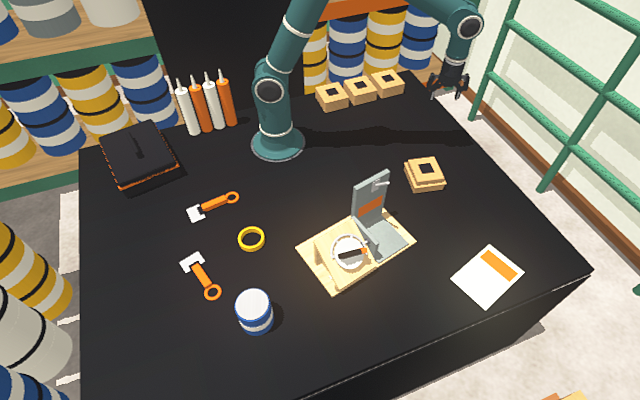

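View pics/b.png

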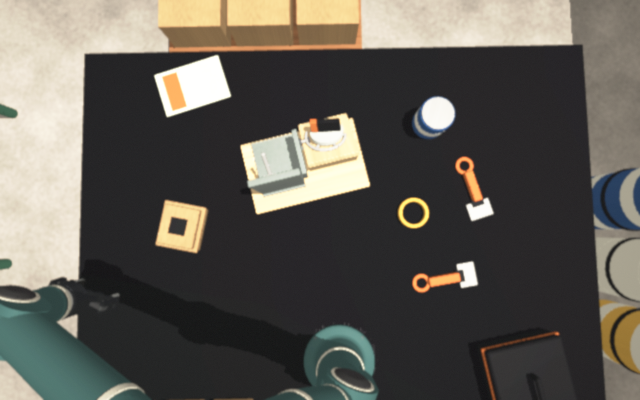

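The scene view shows two orange knives, at about (200,273) and (212,206). The top view shows them at (472,188) and (444,278). Image right in the top view is the robot's right. The stand is at (305,165), with its cam facing away from the robot.

Run:
```python
from h import *
np.set_printoptions(precision=4,suppress=True)
s,t=cam('scene'),cam('top')
for n,a,b in [('grip',(351,255),(326,122)),('peg',(374,184),(273,175)),('kA c',(200,273),(474,184)),('kA eye',(211,292),(465,164)),('kB c',(212,206),(444,278)),('kB eye',(232,198),(419,285)),('tape',(250,238),(414,211)),('box',(422,178),(187,227)),('tin',(257,318),(430,125))]:
    p,e=tri(s,a,t,b); print(n,p,round(e,4))
for c in [(245,145),(257,213),(369,186),(347,115)]: print('base corner',atz(t,c,0.012))
a=cv2.imread('pics/a.png')[150:310,280:440];b=cv2.imread('pics/b.png')
o=np.hstack([cv2.resize(a,(400,400),interpolation=2),cv2.resize(b[100:230,230:360],(400,400),interpolation=2)])
cv2.imwrite('pics/c.png',o)
```

```text
grip [0.6975 0.0257 0.1387] 0.006
peg [0.5388 0.167  0.2333] 0.0001
kA c [ 0.5254 -0.4211  0.0333] 0.005
kA eye [ 0.5906 -0.4043  0.01  ] 0.0049
kB c [ 0.2392 -0.331  -0.0045] 0.0074
kB eye [ 0.2181 -0.2538 -0.016 ] 0.0034
tape [ 0.447  -0.2379  0.0215] 0.0036
box [0.4113 0.4662 0.0032] 0.0036
tin [ 0.7197 -0.2973 -0.0001] 0.0061
base corner [0.6629 0.282  0.012 ]
base corner [0.45   0.2456 0.012 ]
base corner [ 0.5276 -0.1017  0.012 ]
base corner [ 0.7524 -0.0384  0.012 ]
```

View pics/c.png

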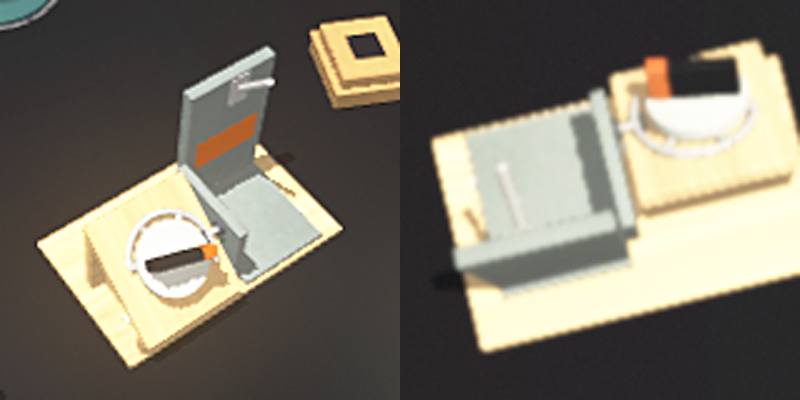

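Candidates for the knife in the top view:
- A at (474,184), world y about -0.42.
- B at (444,278), world y about -0.33.

A is farther to the robot's right, so I take A. Other look-alikes are the orange bar end at (318,125) and the orange sticker, and neither is a knife. The crop shows the cam open, with the orange end of the bar towards the panel and the peg leaning away from the robot. Next I move over the stand.

apply_moves([
  [0,0,-8,0],
  [-3,-2,-12,-0.1],
  [-7,-4,-15,-0.2],
  [-10,-6,-19,-0.3],
  [-14,-8,-19,-0.4],
  [-18,-10,-19,-0.5],
  [-22,-12.5,-19,-0.63],
  [-25.5,-14.7,-19,-0.63],
  [-29,-16.7,-19,-0.63],
  [-32.5,-18.7,-19,-0.63],
], gripper=0)

```text
time_s: 1.73
position: [0.4461, 0.344, 0.4022]
orientation: [-0.348, 3.121, 0.001]
contact_force: [1.0, 1.2, -0.2]
grip_width: -0.0001
gripper_force: 0.0
```

Run:
```python
from h import *
np.set_printoptions(precision=4,suppress=True)
o=robot.get_obs();print(o['time_s'],o['position'],o['contact_force'],o['grip_width']);M=R.from_rotvec(o['orientation']).as_matrix();print(M)
print(M.T@(np.array([0.66,0.05,0.40])-o['position'])*100)
c=cam('wrist');C=-c[1].T@c[2];print('camera in tool',M.T@(C-o['position']),'dir',M.T@c[1].T)
```

```text
1.7333 [0.4461 0.344  0.4022] [ 0.9956  1.2077 -0.188 ] -7.99099449801732e-05
[[-0.9754 -0.2205  0.0011]
 [-0.2205  0.9754  0.0011]
 [-0.0013  0.0008 -1.    ]]
[-14.3776 -33.3929   0.2111]
camera in tool [ 0.0789 -0.0005 -0.1605] dir [[-0.0009 -0.9521 -0.3058]
 [ 1.     -0.001   0.0003]
 [-0.0006 -0.3058  0.9521]]
```

apply_moves([
  [-1.2,-4,0,0],
  [-2.4,-8,0,0],
  [-3.6,-12,0,0],
  [-4.9,-16,0,0],
  [-6.1,-20,0,0],
  [-7.3,-24,0,0],
  [-8.5,-28,0,0],
  [-9.4,-30.4,0,0],
  [-9.4,-30.4,0,0],
])

```text
time_s: 2.48
position: [0.606, 0.062, 0.4011]
orientation: [-0.331, 3.123, -0.006]
contact_force: [-1.4, 0.1, -0.4]
grip_width: -0.0001
gripper_force: 0.0
```

Run:
```python
from h import *
np.set_printoptions(precision=4,suppress=True)
w=cam('wrist');im=robot.snapshot('wrist');cv2.imwrite('pics/d.png',cv2.resize(im,(800,500)))
o=robot.get_obs();print(o['time_s'],o['position'],o['joint_vel'].max() if hasattr(o['joint_vel'],'max') else '')
np.savez('w1.npz',K=w[0],R=w[1],t=w[2])
for l in ['cam_grip','peg_base']: print(l,[(np.round(x['pixel'],1).tolist(),round(x['p'],2)) for x in robot.tip_of('wrist',l)[:3]])
```

```text
2.5333 [0.6048 0.066  0.401 ] 0.017783610097596658
cam_grip [([30.2, 59.4], 0.56)]
peg_base [([447.5, 119.4], 0.95)]
```

View pics/d.png

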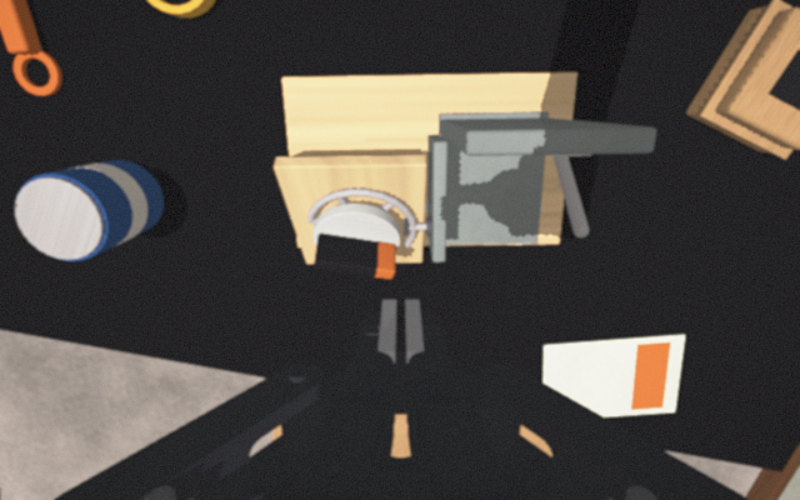

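The wrist view (shown at 800x500) has the grip bar around (355,255) with its orange end at (386,260). The peg runs from about (560,155) to (582,235), and the base's rear edge from (282,77) to (577,72). I'll fit the stand, bar and peg jointly.

```bash
cat > fit.py <<'E'
from h import *
from scipy.optimize import least_squares
np.set_printoptions(precision=4,suppress=True)
z=np.load('w1.npz');W=(z['K'],z['R'],z['t']);T=cam('top');S=cam('scene')
a=np.radians(35);ca,sa=np.cos(a),np.sin(a);b=np.radians(40)
def model(v):
    sx,sy,yaw,gx,gy,gz,th,px,py=v
    Rz=R.from_euler('z',yaw).as_matrix();O=np.array([sx,sy,0])
    w=lambda P:(Rz@np.atleast_2d(P).T).T+O
    e1=np.array([0,-1,0]);e2=np.array([ca,0,sa]);n=np.array([-sa,0,ca]);g=np.array([gx,gy,gz])
    d=np.cos(th)*e1-np.sin(th)*e2;p=-np.sin(th)*e1-np.cos(th)*e2
    bar=lambda r,s,h:g+r*d+s*p+h*n   # s>0 downhill
    bc=w([bar(-.042,-.008,-.024),bar(-.042,.008,.014),bar(.042,-.008,-.024),bar(.042,.008,.014)])
    base=w([[.11,.18,.012],[.11,-.18,.012],[-.11,-.18,.012],[-.11,.18,.012]])
    pb=np.array([px,py,.225]);pt=pb+.08*np.array([-np.sin(b),0,np.cos(b)])
    return bc,base,w([pb]),w([pt]),w([g])[0],w
def res(v):
    bc,base,pb,pt,g,_=model(v);k=1/1.25
    r=[proj(W,bc)-np.array([(318,235),(316,268),(396,243),(393,277)])*k,
       proj(T,bc)-[(339.9,130.9),(339.9,118.9),(311.3,131.8),(310.6,118.9)],
       proj(W,base[:2])-np.array([(282,77),(577,72)])*k,
       proj(T,base)-[(369,186),(257,213),(245,145),(347,115)],
       proj(W,pb)-[447.5,119.4],proj(W,pt)-np.array([582,235])*k,
       proj(T,pb)-[270.5,174.5],proj(T,pt)-[263.1,153.6],proj(S,pb)-[374,184],proj(S,g)-[351,255]]
    return np.concatenate([x.ravel() for x in r])
if __name__=='__main__':
    s=least_squares(res,[.598,.097,np.pi+.22,-.08,.09,.139,0.1,.042,-.081],loss='soft_l1')
    print(s.x);print(res(s.x).round(1).reshape(-1,2).tolist());m=model(s.x);print('grip',m[4],'peg',m[2],m[3]);np.save('fit.npy',s.x)
E
python3 fit.py
```

```text
[ 0.5965  0.0958  3.3677 -0.0824  0.0854  0.1321  0.2539  0.0413 -0.0885]
[[2.0, -2.9], [-0.6, 0.5], [-0.2, -0.8], [-0.5, 0.9], [0.8, -0.2], [-0.5, -2.1], [0.4, 0.9], [-0.7, 0.0], [-0.4, 0.2], [0.6, 0.2], [0.8, -0.7], [-0.3, 0.3], [-4.4, -0.1], [5.4, 2.5], [-0.7, -0.1], [0.6, 0.0], [0.7, 1.9], [-0.1, -0.6], [1.1, 0.7], [2.3, 0.1]]
grip [0.6959 0.0311 0.1321] peg [[0.5364 0.1728 0.225 ]] [[0.5865 0.1843 0.2863]]
```

```bash
cat > path.py <<'E'
from fit import *
v=np.load('fit.npy');sx,sy,yaw,gx,gy,gz,th0,_,_=v
e1=np.array([0,-1,0]);e2=np.array([ca,0,sa]);n=np.array([-sa,0,ca]);g=np.array([gx,gy,gz])
def finger(th,r=.030,hx=.011,hy=.0145):
    d=np.cos(th)*e1-np.sin(th)*e2;p=-np.sin(th)*e1-np.cos(th)*e2
    ph=p.copy();ph[2]=0;ph/=np.linalg.norm(ph)
    h=hx*abs(ph[0])+hy*abs(ph[1])
    up=p[2]   # <0 when pushing downhill
    nt=-.004+.010*up/sa  # tip height along n rel. grip point
    c=g+r*d-.008*p+nt*n; tz=c[2]
    hs=np.linspace(-.024,.014,39);P=g+r*d-.008*p+hs[:,None]*n
    # refine tip z: want tip centre clear of disc: centre n >= -24 + corner drop
    P=P[P[:,2]>=tz]; q=P[np.argmin(P@ph)]
    f=q-h*ph; f[2]=tz
    corners=[f+[i*hx,j*hy,0] for i in(-1,1) for j in(-1,1)]
    clr=min((k-g)@n for k in corners)+.024
    return f,clr,ph
if __name__=='__main__':
    Rz=R.from_euler('z',yaw).as_matrix()
    o=robot.get_obs();M=R.from_rotvec(o['orientation']).as_matrix()
    print(o['time_s'])
    for th in [0.0,.25,.6,1,1.4,1.8,2.2,2.6,2.9,3.14]:
        f,clr,ph=finger(th);w=Rz@f+[sx,sy,0];tcp=w+[0,0,.019]
        print(th,'stand',f*1000,'clr',round(clr*1000,1),'tool cm',M.T@(tcp-o['position'])*100)
E
python3 path.py
```

```text
2.6333
0.0 stand [-56.7982  55.3553 125.2604] clr -2.6 tool cm [-5.5705 -2.9223 25.6838]
0.25 stand [-60.5099  49.8994 121.1153] clr -3.9 tool cm [-5.9398 -2.3757 26.0986]
0.6 stand [-70.3517  44.708  116.1738] clr -2.3 tool cm [-6.9222 -1.8533 26.5929]
1 stand [-85.9997  46.5247 112.4372] clr 3.6 tool cm [-8.4878 -2.0295 26.9658]
1.4 stand [-100.3929   56.6328  111.294 ] clr 10.9 tool cm [-9.9309 -3.0351 27.0788]
1.8 stand [-118.8934   68.3634  112.9246] clr 22.9 tool cm [-11.7852  -4.2012  26.9142]
2.2 stand [-123.3997   81.0068  117.0716] clr 28.9 tool cm [-12.2404  -5.4635  26.4983]
2.6 stand [-122.7587   96.6095  123.0802] clr 33.4 tool cm [-12.1818  -7.0235  25.8961]
2.9 stand [-116.7409  108.3326  128.2448] clr 34.2 tool cm [-11.5842  -8.1976  25.3789]
3.14 stand [-108.032   115.3211  132.4388] clr 32.6 tool cm [-10.7157  -8.8993  24.9592]
```

```bash
sed -i 's/tz=c\[2\]/tz=np.interp(th,[0,.25,.6,1,1.4,1.8,2.2,2.6,2.9,3.14,3.4],[.130,.128,.124,.118,.113,.110,.111,.116,.120,.124,.128])/; s/\[0.0,.25.*3.14\]:/[-.45,-.2,0,.2,.4,.6,.8,1,1.2,1.4,1.6,1.8,2,2.2,2.4,2.6,2.8,3,3.14,3.3]:/' path.py; python3 path.py
```

```text
2.6333
-0.45 stand [-42.1081  70.376  130.    ] clr -7.2 tool cm [-4.1069 -4.4294 25.2091]
-0.2 stand [-50.4473  60.9444 130.    ] clr -2.4 tool cm [-4.9373 -3.4832 25.2096]
0 stand [-60.2396  55.3553 130.    ] clr 3.2 tool cm [-5.9145 -2.9207 25.2097]
0.2 stand [-64.2268  50.9622 128.4   ] clr 4.2 tool cm [-6.3116 -2.48   25.3699]
0.4 stand [-69.0253  47.0748 126.2857] clr 5.2 tool cm [-6.7901 -2.0897 25.5815]
0.6 stand [-76.0875  44.708  124.    ] clr 7.4 tool cm [-7.4955 -1.8506 25.8101]
0.8 stand [-82.9692  44.4763 121.    ] clr 8.9 tool cm [-8.1837 -1.8251 26.1098]
1 stand [-90.0148  46.5247 118.    ] clr 10.5 tool cm [-8.8891 -2.0276 26.4094]
1.2 stand [-96.5586  50.6829 115.5   ] clr 12.2 tool cm [-9.5451 -2.4412 26.6589]
1.4 stand [-101.5401   56.6328  113.    ] clr 13.0 tool cm [-10.0455  -3.0345  26.9082]
1.6 stand [-115.52   63.48  111.5 ] clr 19.8 tool cm [-11.4461  -3.7142  27.0571]
1.8 stand [-118.8934   68.3634  110.    ] clr 20.5 tool cm [-11.7853  -4.2014  27.2066]
2 stand [-121.6057   74.2365  110.5   ] clr 22.5 tool cm [-12.0587  -4.7877  27.156 ]
2.2 stand [-123.3997   81.0068  111.    ] clr 23.9 tool cm [-12.2406  -5.464   27.1054]
2.4 stand [-123.9358   88.5507  113.5   ] clr 26.3 tool cm [-12.2969  -6.218   26.8548]
2.6 stand [-122.7587   96.6095  116.    ] clr 27.6 tool cm [-12.1821  -7.0241  26.6042]
2.8 stand [-119.3704  104.6262  118.6667] clr 27.9 tool cm [-11.8461  -7.8268  26.3369]
3 stand [-113.4929  111.642   121.6667] clr 27.0 tool cm [-11.2608  -8.5303  26.0366]
3.14 stand [-108.032   115.3211  124.    ] clr 25.7 tool cm [-10.716   -8.9     25.8031]
3.3 stand [-106.3272  118.8395  126.4615] clr 26.8 tool cm [-10.5468  -9.2523  25.5567]
```

apply_moves([
  [-2,-1.2,4,0],
  [-4,-2.4,8,0],
  [-5.2,-2.7,12,0],
  [-5.2,-2.7,16,0],
  [-5.2,-2.7,20,0],
  [-5.2,-2.7,23,0],
  [-5.2,-2.7,24.8,0],
  [-5.2,-2.7,24.8,0],
])

```text
time_s: 3.3
position: [0.6565, 0.0575, 0.148]
orientation: [0.352, -3.112, -0.001]
contact_force: [-0.2, 1.0, -0.3]
grip_width: -0.0
gripper_force: 0.0
```

Run:
```python
from h import *
o=robot.get_obs();print(o['time_s'],o['position'],o['contact_force'])
im=robot.snapshot('wrist'); im2=robot.snapshot('scene')
cv2.imwrite('pics/e.png',np.hstack([cv2.resize(im[60:360,120:520],(400,300)),cv2.resize(im2[170:320,260:460],(400,300),interpolation=2)]))
```

```text
3.3 [0.65647977 0.05751905 0.14795401] [-0.21907891  1.01626508 -0.30897035]
```

View pics/e.png

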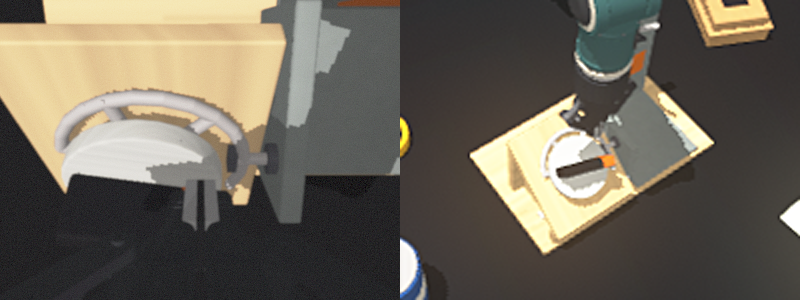

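The finger sits behind (uphill of) the orange bar end, at about (200,205) in the left crop, clear of the disc, so I start the push.

apply_moves([
  [-0.6,0.1,0.3,0],
  [-1.1,0.2,0.5,0],
  [-1.6,0.6,0.8,0],
  [-2.3,0.85,1.0,0],
  [-3.0,0.9,1.3,0],
  [-3.7,0.7,1.6,0],
  [-4.4,0.25,1.85,0],
  [-5.1,-0.35,2.1,0],
  [-5.8,-0.9,2.25,0],
  [-5.8,-0.9,2.25,0],
])

```text
time_s: 4.23
position: [0.7205, 0.0564, 0.13]
orientation: [-0.344, 3.123, -0.003]
contact_force: [-0.1, -0.1, 0.3]
grip_width: -0.0001
gripper_force: 0.0
```

Run:
```python
from h import *
o=robot.get_obs();print(o['time_s'],o['position'],o['contact_force'])
im=robot.snapshot('top'); im2=robot.snapshot('scene')
cv2.imwrite('pics/f.png',np.hstack([cv2.resize(im[90:240,230:430],(400,300)),cv2.resize(im2[170:320,260:460],(400,300),interpolation=2)]))
```

```text
4.2333 [0.7204976  0.05637204 0.13002851] [-0.0920296  -0.12183592  0.26977527]
```

View pics/f.png

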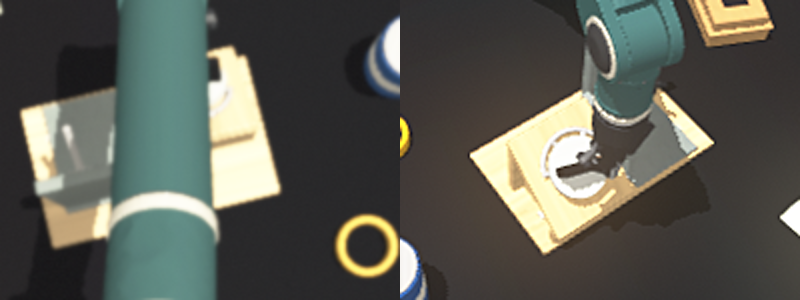

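The scene crop shows the finger over the disc but no orange end. I'll check for orange pixels numerically.

Run:
```python
from h import *
for n,(x0,x1,y0,y1) in {'scene':(325,390,230,280),'wrist':(100,540,100,400),'top':(290,360,100,160)}.items():
    im=robot.snapshot(n)
    h=cv2.cvtColor(im,cv2.COLOR_BGR2HSV)[y0:y1,x0:x1]
    m=(h[...,0]<16)&(h[...,1]>150)&(h[...,2]>60)
    ys,xs=np.nonzero(m);print(n,len(xs),(xs.mean()+x0,ys.mean()+y0,xs.min()+x0,xs.max()+x0,ys.min()+y0,ys.max()+y0) if len(xs) else '')
    r=robot.masks_of(n,'cam_grip')
    print([(x['box'],round(x['p'],2)) for x in r[:2]])
from fit import *
v=np.load('fit.npy')
for th in [0.25,.8,1.4,1.6]:
    v[6]=th;bc=model(v)[0];print(th,proj(S,(bc[2]+bc[3])/2),proj(cam('wrist'),(bc[2]+bc[3])/2),proj(S,(bc[0]+bc[1])/2))
```

```text
scene 0 
[([328.4, 234.9, 363.5, 271.0], 0.67)]
wrist 2962 (np.float64(341.72248480756247), np.float64(195.21134368669817), np.int64(316), np.int64(364), np.int64(153), np.int64(233))
[([168.8, 3.9, 401.7, 236.9], 0.59), ([86.3, 0.3, 640.0, 229.5], 0.52)]
top 0 
[([332.7, 116.2, 344.8, 147.8], 0.69)]
0.25 [[364.7162 251.4777]] [[355.4336 193.473 ]] [[340.2037 258.7461]]
0.8 [[364.763  258.9862]] [[332.8188 214.12  ]] [[340.2284 251.0703]]
1.4 [[360.7695 265.8676]] [[295.5689 224.5807]] [[344.4047 244.1946]]
1.6 [[358.6886 267.4319]] [[281.7656 225.1591]] [[346.5297 242.6824]]
```

Run:
```python
from h import *
im=robot.snapshot('wrist');cv2.imwrite('pics/g.png',im)
```

```text
(no output)
```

View pics/g.png

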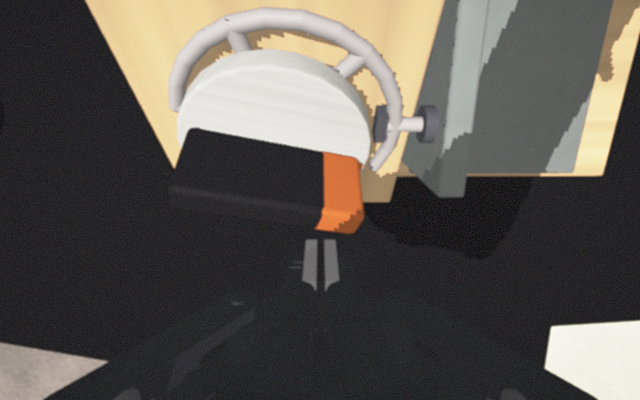

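Run:
```python
from fit import *
v=np.load('fit.npy')
o=robot.get_obs();M=R.from_rotvec(o['orientation']).as_matrix()
w=cam('wrist');np.savez('w2.npz',K=w[0],R=w[1],t=w[2])
for k in(0,.01,.019): print('tip',k,proj(w,o['position']+M@[0,0,k]))
for th in (0.1,.25):
    v[6]=th;m=model(v);print(th,proj(w,m[0]).round(0).tolist())
```

```text
tip 0 [[321.155 240.917]]
tip 0.01 [[321.0979 232.8479]]
tip 0.019 [[321.0514 226.2595]]
0.1 [[196.0, 138.0], [185.0, 218.0], [359.0, 149.0], [358.0, 226.0]]
0.25 [[197.0, 129.0], [181.0, 210.0], [358.0, 157.0], [353.0, 232.0]]
```

The bar is still open (orange end at 340,195). The finger passed over it, so the shut tips end higher than I assumed. They show at row 240 in every view. I'll go back behind the bar and find the depth by touch.

apply_moves([
  [0,0,-4,0],
  [0,0,-7,0],
  [3,0.5,-7,0],
  [6,0.9,-7,0],
  [6,0.9,-4,0],
  [6,0.9,-2.3,0],
  [6,0.9,-2.0,0],
  [6,0.9,-1.6,0],
  [6,0.9,-1.6,0],
])

```text
time_s: 5.43
position: [0.6589, 0.0547, 0.1468]
orientation: [-0.348, 3.122, -0.0]
contact_force: [-0.0, -1.4, 0.6]
grip_width: 0.0003
gripper_force: 0.0
```

apply_moves([
  [0,0,0.25,0],
  [0,0,0.5,0],
  [0,0,0.5,0],
])

```text
time_s: 5.68
position: [0.6589, 0.0547, 0.142]
orientation: [-0.348, 3.122, -0.0]
contact_force: [-0.4, 0.8, -0.2]
grip_width: -0.0001
gripper_force: 0.0
```

apply_moves([
  [0,0,0.3,0],
  [0,0,0.6,0],
  [0,0,0.6,0],
])

```text
time_s: 5.93
position: [0.6582, 0.0546, 0.1352]
orientation: [0.348, -3.121, 0.0]
contact_force: [-0.1, 0.0, 0.2]
grip_width: 0.0001
gripper_force: 0.0
```

apply_moves([
  [0,0,0.3,0],
  [0,0,0.5,0],
  [0,0,0.5,0],
])

```text
time_s: 6.18
position: [0.6583, 0.0546, 0.1302]
orientation: [0.348, -3.121, 0.0]
contact_force: [0.0, -0.5, -0.6]
grip_width: 0.0003
gripper_force: 0.0
```

apply_moves([
  [0,0,0.3,0],
  [0,0,0.5,0],
  [0,0,0.5,0],
])

```text
time_s: 6.43
position: [0.6582, 0.0546, 0.1252]
orientation: [0.348, -3.121, 0.0]
contact_force: [0.3, 0.1, -0.3]
grip_width: 0.0
gripper_force: 0.0
```

Run:
```python
from h import *
o=robot.get_obs();M=R.from_rotvec(o['orientation']).as_matrix();print(o['position'],o['contact_force'])
im=robot.snapshot('wrist'); im2=robot.snapshot('scene')
for k in(-.02,0,.019): print(k,((proj(cam('scene'),o['position']+M@[0,0,k])-[310,210])*5+[400,0]).round(0))
cv2.imwrite('pics/i.png',np.hstack([cv2.resize(im[60:360,120:520],(400,300)),cv2.resize(im2[210:270,310:390],(400,300),interpolation=2)]))
```

```text
[0.65824753 0.05462691 0.12523733] [ 0.29640811  0.06404616 -0.28086221]
-0.02 [[627. 152.]]
0 [[625. 170.]]
0.019 [[623. 186.]]
```

View pics/i.png

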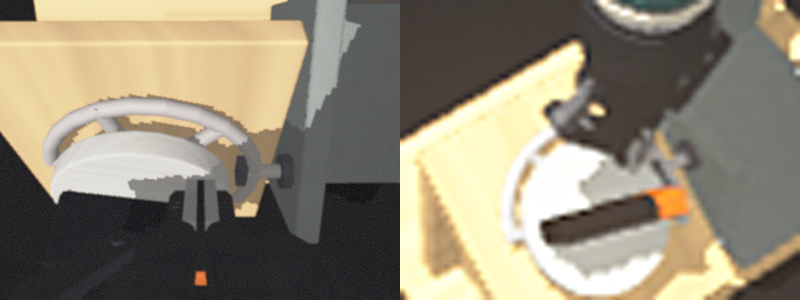

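The crop shows the tips at about (625,163), close to where the TCP itself projects, just behind the bar with its orange end at (670,203). So the tips are roughly at the TCP, and I push at this height.

apply_moves([
  [-0.6,-0.1,0,0],
  [-1.3,-0.1,0.1,0],
  [-1.8,0.2,0.3,0],
  [-2.2,0.35,0.4,0],
  [-2.6,0.45,0.5,0],
  [-3.2,0.45,0.8,0],
  [-3.9,0.25,1.1,0],
  [-3.9,0.25,1.1,0],
])

```text
time_s: 7.2
position: [0.6945, 0.0664, 0.1137]
orientation: [0.348, -3.116, -0.002]
contact_force: [-6.3, 0.6, 2.9]
grip_width: 0.0003
gripper_force: 2.5
```

```bash
cat > chk.py <<'E'
from fit import *
o=robot.get_obs();print(o['time_s'],o['position'],o['contact_force'])
v=np.load('fit.npy')
for n,(x0,x1,y0,y1) in {'scene':(325,378,235,290),'wrist':(60,540,60,400),'top':(290,360,100,160)}.items():
    im=robot.snapshot(n);h=cv2.cvtColor(im,cv2.COLOR_BGR2HSV)[y0:y1,x0:x1]
    m=(h[...,0]<16)&(h[...,1]>150)&(h[...,2]>60)
    k,lab,st,ce=cv2.connectedComponentsWithStats(m.astype(np.uint8))
    print(n,[(int(st[i,4]),(ce[i]+[x0,y0]).round(0).tolist()) for i in range(1,k) if st[i,4]>5])
for th in np.arange(.25,3.3,.4):
    v[6]=th;bc=model(v)[0];p=bc[2:].mean(0)*.9+bc[:2].mean(0)*.1;print(round(th,2),proj(S,p).round(0),proj(cam('wrist'),p).round(0),proj(T,p).round(0))
E
python3 chk.py
```

```text
7.2 [0.6945 0.0664 0.1137] [-6.2523  0.5564  2.9051]
scene [(29, [363.0, 257.0])]
wrist [(407, [299.0, 237.0])]
top []
0.25 [[362. 252.]] [[316. 244.]] [[314. 126.]]
0.65 [[363. 257.]] [[306. 255.]] [[315. 123.]]
1.05 [[361. 261.]] [[288. 263.]] [[318. 120.]]
1.45 [[359. 264.]] [[265. 266.]] [[322. 118.]]
1.85 [[355. 266.]] [[241. 266.]] [[326. 117.]]
2.25 [[351. 266.]] [[217. 261.]] [[331. 117.]]
2.65 [[347. 265.]] [[195. 252.]] [[334. 119.]]
3.05 [[344. 261.]] [[180. 240.]] [[337. 121.]]
```

apply_moves([
  [-0.4,-0.1,0.1,0],
  [-0.8,-0.4,0.3,0],
  [-1.1,-0.8,0.4,0],
  [-1.4,-1.1,0.5,0],
  [-1.8,-1.5,0.6,0],
  [-2.2,-1.9,0.7,0],
  [-2.6,-2.3,0.8,0],
  [-2.9,-2.7,0.8,0],
  [-3.1,-3.1,0.7,0],
  [-3.1,-3.1,0.7,0],
])

```text
time_s: 8.18
position: [0.7338, 0.0467, 0.1072]
orientation: [-0.352, 3.121, 0.007]
contact_force: [0.5, 4.6, -1.2]
grip_width: 0.0002
gripper_force: 2.4
```

```bash
python3 chk.py
```

```text
8.1833 [0.7338 0.0467 0.1072] [ 0.5408  4.6124 -1.2467]
scene [(19, [354.0, 266.0])]
wrist [(1183, [273.0, 233.0])]
top []
0.25 [[362. 252.]] [[380. 182.]] [[314. 126.]]
0.65 [[363. 257.]] [[364. 198.]] [[315. 123.]]
1.05 [[361. 261.]] [[342. 209.]] [[318. 120.]]
1.45 [[359. 264.]] [[316. 213.]] [[322. 118.]]
1.85 [[355. 266.]] [[290. 212.]] [[326. 117.]]
2.25 [[351. 266.]] [[265. 205.]] [[331. 117.]]
2.65 [[347. 265.]] [[243. 193.]] [[334. 119.]]
3.05 [[344. 261.]] [[229. 175.]] [[337. 121.]]
```

apply_moves([
  [-0.2,-0.5,-0.1,0],
  [-0.3,-1.1,-0.3,0],
  [-0.2,-1.6,-0.4,0],
  [-0.1,-2.1,-0.6,0],
  [0.2,-2.6,-0.7,0],
  [0.5,-3.1,-0.9,0],
  [0.9,-3.4,-1.1,0],
  [1.3,-3.6,-1.3,0],
  [1.6,-3.7,-1.4,0],
  [1.6,-3.7,-1.4,0],
])

```text
time_s: 9.17
position: [0.7289, 0.0057, 0.1233]
orientation: [-0.35, 3.114, 0.004]
contact_force: [4.3, 4.9, -0.2]
grip_width: 0.0002
gripper_force: 3.0
```

```bash
python3 chk.py
```

```text
9.1667 [0.7289 0.0057 0.1233] [ 4.295   4.8503 -0.202 ]
scene []
wrist [(3578, [319.0, 199.0])]
top []
0.25 [[362. 252.]] [[449. 200.]] [[314. 126.]]
0.65 [[363. 257.]] [[432. 213.]] [[315. 123.]]
1.05 [[361. 261.]] [[409. 222.]] [[318. 120.]]
1.45 [[359. 264.]] [[385. 226.]] [[322. 118.]]
1.85 [[355. 266.]] [[362. 225.]] [[326. 117.]]
2.25 [[351. 266.]] [[341. 219.]] [[331. 117.]]
2.65 [[347. 265.]] [[326. 209.]] [[334. 119.]]
3.05 [[344. 261.]] [[318. 194.]] [[337. 121.]]
```

apply_moves([
  [0.3,0,-0.2,0],
  [0.6,0,-0.3,0],
  [0.9,0,-0.4,0],
  [0.9,0,-0.4,0],
])

```text
time_s: 9.65
position: [0.7249, 0.0035, 0.1273]
orientation: [-0.349, 3.103, 0.001]
contact_force: [18.6, 3.8, -9.8]
grip_width: 0.0
gripper_force: 9.6
```

apply_moves([
  [0.3,0,-0.1,0],
  [0.5,0,-0.1,0],
  [0.5,0,-0.1,0],
])

```text
time_s: 9.9
position: [0.7246, 0.0035, 0.1283]
orientation: [-0.349, 3.093, -0.0]
contact_force: [33.4, 6.3, -18.6]
grip_width: 0.0003
gripper_force: 16.3
```

The cam is hard against its stop: force is rising and the tool isn't moving. I back off and rise to check.

apply_moves([
  [-1.5,0,0,0],
  [-3,0,-1,0],
  [-3,0,-5,0],
  [-3,1,-9,0],
  [-2,2,-13,0],
  [0,4,-17,0],
  [3,6,-21,0],
  [6,7,-25,0],
  [6,7,-27,0],
  [6,7,-27,0],
])

```text
time_s: 10.73
position: [0.6391, 0.0555, 0.4061]
orientation: [-0.349, 3.108, 0.002]
contact_force: [1.3, 0.4, 2.0]
grip_width: 0.0
gripper_force: 0.0
```

```bash
python3 chk.py
python3 - <<'E'
from h import *
w=cam('wrist');np.savez('w3.npz',K=w[0],R=w[1],t=w[2]);im=robot.snapshot('wrist')
cv2.imwrite('pics/j.png',cv2.resize(im,(800,500),interpolation=2))
for n in('wrist','scene','top'): 
    if n!='wrist': robot.snapshot(n)
    print(n,[(np.round(x['pixel'],1).tolist(),round(x['p'],2)) for x in robot.tip_of(n,'peg_base')[:2]])
E
```

```text
10.7333 [0.6391 0.0555 0.4061] [1.3317 0.4346 1.9548]
scene [(42, [343.0, 258.0])]
wrist [(424, [268.0, 180.0]), (1181, [525.0, 284.0])]
top []
0.25 [[362. 252.]] [[318. 186.]] [[314. 126.]]
0.65 [[363. 257.]] [[314. 192.]] [[315. 123.]]
1.05 [[361. 261.]] [[307. 195.]] [[318. 120.]]
1.45 [[359. 264.]] [[298. 197.]] [[322. 118.]]
1.85 [[355. 266.]] [[289. 197.]] [[326. 117.]]
2.25 [[351. 266.]] [[280. 194.]] [[331. 117.]]
2.65 [[347. 265.]] [[273. 190.]] [[334. 119.]]
3.05 [[344. 261.]] [[269. 184.]] [[337. 121.]]
wrist [([456.5, 85.6], 0.78)]
scene [([371.2, 186.3], 0.78), ([422.0, 178.4], 0.22)]
top [([276.1, 178.4], 0.74), ([465.9, 166.8], 0.44)]
```

View pics/j.png

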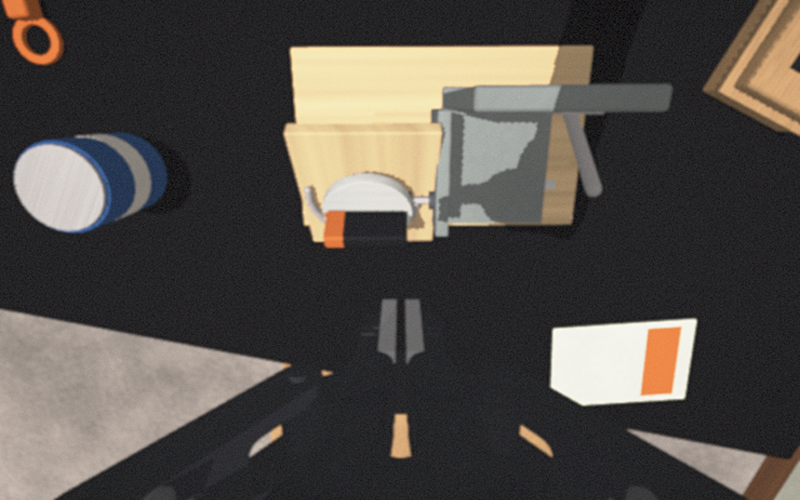

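The bar lies level with its orange end at left (335,230), and the panel's side plate touches the console, so the cam is locked. The peg runs from (570,115) to (592,187). Next I refine the peg and check the wrist range.

```bash
cat > peg.py <<'E'
from fit import *
v=np.load('fit.npy');z=np.load('w3.npz');W3=(z['K'],z['R'],z['t'])
def r(q):
    u=v.copy();u[7:9]=q[:2];u[2]=q[2];m=model(u)
    return np.concatenate([(proj(W3,m[2])-[456,91]).ravel(),(proj(W3,m[3])-[474,151]).ravel(),(proj(S,m[2])-[371.2,186.3]).ravel(),(proj(T,m[2])-[275,177]).ravel(),[(q[2]-v[2])*200]])
s=least_squares(r,[.0413,-.0765,v[2]],loss='soft_l1')
u=v.copy();u[7:9]=s.x[:2];m=model(u)
E
python3 - <<'E'
from peg import *
print(s.x,r(s.x).round(1));print('peg',m[2],m[3])
o=robot.get_obs();print(o['time_s'],np.array(o['qpos']))
M=R.from_rotvec(o['orientation']).as_matrix()
A=atz(T,(465.5,165),.006);B=atz(T,(474,184),.02);print(A,B,B-A)
t=np.array([.54,-.415,.30]);print(M.T@(t-o['position'])*100,M)
E
```

```text
[ 0.0437 -0.0766  3.3664] [-1.4 -5.6  1.5  1.3  0.5 -0.5  0.9 -0.9 -0.3]
peg [[0.5367 0.1607 0.225 ]] [[0.5868 0.1722 0.2863]]
11.1833 [-0.3225  0.3377  0.2551  1.3961 -0.0841  1.4212  1.7241]
[ 0.5886 -0.4047  0.006 ] [ 0.5273 -0.4234  0.02  ] [-0.0613 -0.0187  0.014 ]
[ 19.8699 -43.6301   9.563 ] [[-0.9755 -0.2199 -0.0026]
 [-0.2199  0.9755 -0.0008]
 [ 0.0027 -0.0002 -1.    ]]
```

apply_moves([
  [2.2,-3.5,1,0],
  [4.3,-7,2,0],
  [6.5,-10.5,3,0],
  [8.6,-14,4,0],
  [10.8,-17.5,5,0],
  [12.9,-21,6,0],
  [15.1,-24.5,7,0],
  [17.2,-28,8,0],
  [19.4,-31.5,9,0],
  [21.5,-35,10,0],
], gripper=1)

```text
time_s: 12.02
position: [0.5063, -0.3303, 0.2973]
orientation: [0.348, -3.122, -0.0]
contact_force: [1.7, -0.6, 1.0]
grip_width: 0.0855
gripper_force: 0.0
```

apply_moves([
  [2.2,-3.9,0.5,0],
  [4.4,-7.8,0.5,0],
  [4.4,-7.8,0.5,0],
  [4.4,-7.8,0.5,0],
])

```text
time_s: 12.35
position: [0.4787, -0.4185, 0.2923]
orientation: [0.336, -3.121, 0.002]
contact_force: [0.2, 0.8, 0.2]
grip_width: 0.0852
gripper_force: 0.0
```

```bash
cat > kn.py <<'E'
from h import *
np.set_printoptions(precision=4,suppress=True)
o=robot.get_obs();M=R.from_rotvec(o['orientation']).as_matrix();w=cam('wrist')
im=robot.snapshot('wrist');cv2.imwrite('pics/k.png',im);print(o['time_s'],o['position'],o['grip_width'])
h=cv2.cvtColor(im,cv2.COLOR_BGR2HSV);m=((h[...,0]<18)&(h[...,1]>140)&(h[...,2]>60)).astype(np.uint8)
k,lab,st,ce=cv2.connectedComponentsWithStats(m)
for i in range(1,k):
    if st[i,4]>300:
        mm=(lab==i).astype(np.uint8);c,hi=cv2.findContours(mm,cv2.RETR_CCOMP,cv2.CHAIN_APPROX_NONE)
        holes=[x for x,y in zip(c,hi[0]) if y[3]>=0 and cv2.contourArea(x)>50]
        print(st[i],ce[i].round(0),[cv2.minEnclosingCircle(x) for x in holes])
for l in('knife_center','knife_eye'):
    for x in robot.tip_of('wrist',l)[:2]:
        P=atz(w,x['pixel'],.012 if 'c' in l[6:] else .004);print(l,np.round(x['pixel']),round(x['p'],2),P)
E
python3 kn.py
```

```text
12.35 [ 0.4787 -0.4185  0.2923] 0.08521834592586702
[ 296  142   40   99 2208] [312. 192.] [((315.5, 222.0), 11.500100135803223)]
knife_center [310. 176.] 0.94 [ 0.5206 -0.4234  0.012 ]
knife_eye [318. 222.] 0.69 [ 0.5877 -0.399   0.004 ]
```

The knife is in view: eye at (315,222), handle at (310,176), and its measured length of about 68 mm matches. I descend over the handle.

apply_moves([
  [-1,-0.4,4,-0.04],
  [-2,-0.8,8,-0.08],
  [-3,-1.2,12,-0.08],
  [-4,-1.4,16,-0.08],
  [-4,-1.4,20,-0.08],
  [-4,-1.4,23,-0.08],
  [-4,-1.4,24.8,-0.08],
  [-4,-1.4,25.5,-0.08],
  [-4,-1.4,25.5,-0.08],
])

```text
time_s: 13.25
position: [0.5239, -0.4165, 0.0363]
orientation: [0.476, -3.103, -0.005]
contact_force: [-0.6, 0.3, -0.0]
grip_width: 0.0859
gripper_force: 0.0
```

```bash
python3 kn.py
```

```text
13.25 [ 0.5239 -0.4165  0.0363] 0.08587316948848686
[  271   137    83   207 10151] [311. 241.] [((312.4183654785156, 307.0), 24.602062225341797)]
knife_center [310. 215.] 0.65 [ 0.5213 -0.4237  0.012 ]
knife_eye [315. 309.] 0.65 [ 0.5887 -0.4002  0.004 ]
```

apply_moves([
  [0.3,-0.6,0.4,0],
  [0.5,-0.6,0.9,0],
  [0.5,-0.6,1.3,0],
  [0.5,-0.6,1.3,0],
])

```text
time_s: 13.73
position: [0.52, -0.4263, 0.0246]
orientation: [0.471, -3.105, -0.001]
contact_force: [0.0, 0.2, -0.5]
grip_width: 0.0851
gripper_force: 0.0
```

apply_moves([
  [0,0,0.4,0],
  [0,0,0.7,0],
  [0,0,0.7,0],
])

```text
time_s: 13.98
position: [0.5204, -0.4259, 0.0174]
orientation: [0.473, -3.105, -0.002]
contact_force: [-0.3, -0.7, 0.3]
grip_width: 0.0853
gripper_force: 0.0
```

apply_moves([
  [0,0,0,0],
  [0,0,0,0],
  [0,0,0,0],
  [0,0,0,0],
  [0,0,0,0],
  [0,0,0,0],
  [0,0,0,0],
  [0,0,0,0],
], gripper=0)

```text
time_s: 14.65
position: [0.5207, -0.4263, 0.0183]
orientation: [-0.473, 3.106, 0.0]
contact_force: [-0.4, 0.6, -0.3]
grip_width: -0.0003
gripper_force: 0.0
```

apply_moves([
  [0,0,-2,0],
  [0,0,-5,0],
  [0,0,-9,0],
  [0,0,-13,0],
  [0,0,-17,0],
  [0,0,-21,0],
  [0,0,-25,0],
  [0,0,-29,0],
  [0,0,-32,0],
  [0,0,-32,0],
])

```text
time_s: 15.48
position: [0.5226, -0.4287, 0.3467]
orientation: [-0.471, 3.096, -0.014]
contact_force: [0.3, -0.7, -0.1]
grip_width: -0.0
gripper_force: 0.0
```

```bash
python3 kn.py
```

```text
15.4833 [ 0.5226 -0.4287  0.3467] -3.067970245598082e-05
[ 308  106   37   94 1951] [327. 153.] [((326.5, 182.0), 10.547611236572266)]
[568 352  31  33 719] [582. 368.] []
knife_center [329. 137.] 0.88 [ 0.5194 -0.4198  0.012 ]
knife_eye [326. 182.] 0.62 [ 0.5885 -0.4023  0.004 ]
```

The fingers closed empty at z=0.018, above the handle, so the shut tips really lie behind the stated TCP. I'll find their height by touching the handle's top with shut fingers.

apply_moves([
  [0,0.3,4,0],
  [0,0.6,8,0],
  [0,0.6,12,0],
  [0,0.6,16,0],
  [0,0.6,20,0],
  [0,0.6,24,0],
  [0,0.6,28,0],
  [0,0.6,31.5,0],
  [0,0.6,32.6,0],
  [0,0.6,32.6,0],
])

```text
time_s: 16.47
position: [0.516, -0.4186, 0.009]
orientation: [0.471, -3.1, -0.009]
contact_force: [-0.2, 0.2, -0.1]
grip_width: -0.0001
gripper_force: 0.0
```

apply_moves([
  [0,0,0.2,0],
  [0,0,0.4,0],
  [0,0,0.4,0],
])

```text
time_s: 16.72
position: [0.5187, -0.4204, 0.008]
orientation: [0.473, -3.105, -0.001]
contact_force: [0.6, 0.4, -0.0]
grip_width: -0.0
gripper_force: 0.0
```

apply_moves([
  [0,0,0.2,0],
  [0,0,0.4,0],
  [0,0,0.4,0],
])

```text
time_s: 16.97
position: [0.5193, -0.4208, 0.0064]
orientation: [-0.473, 3.105, 0.0]
contact_force: [-3.9, 2.5, 13.4]
grip_width: -0.0001
gripper_force: 6.2
```

Touch came at reported z of about 0.007 on the 24 mm handle top, so the shut tips are about 17 mm above the reported TCP. I open, go down to reported z of about -0.012, and grasp.

apply_moves([
  [0,0,-2,0],
  [0,0,-3.5,0],
  [0,0,-3.5,0],
  [0,0,-3.5,0],
  [0,0,-3.5,0],
  [0,0,-2,0],
  [0,0,-0.5,0],
  [0,0,0.8,0],
  [0,0,1.6,0],
  [0,0,1.6,0],
], gripper=1)

```text
time_s: 17.8
position: [0.5169, -0.4191, -0.0156]
orientation: [0.472, -3.102, -0.006]
contact_force: [-0.1, -0.4, -0.2]
grip_width: 0.0852
gripper_force: 0.0
```

apply_moves([
  [0,0,0.1,0],
  [0,0,0.1,0],
  [0,0,0.1,0],
  [0,0,0.1,0],
  [0,0,0.1,0],
  [0,0,0.1,0],
  [0,0,0.1,0],
], gripper=0)

```text
time_s: 18.38
position: [0.5196, -0.4212, -0.0117]
orientation: [-0.473, 3.105, -0.002]
contact_force: [0.2, -0.1, 4.3]
grip_width: 0.0249
gripper_force: 60.3
```

The grip holds at 25 mm and 60 N. I lift and measure the knife in the hand.

apply_moves([
  [0,0,-2,0],
  [0,0,-5,0],
  [0,0,-9,0],
  [0,0,-13,0],
  [0,0,-17,0],
  [0,0,-21,0],
  [0,0,-25,0],
  [0,0,-29,0],
  [0,0,-33,0],
  [0,0,-36,0],
])

```text
time_s: 19.22
position: [0.519, -0.4208, 0.351]
orientation: [-0.472, 3.103, -0.003]
contact_force: [0.4, -0.1, -1.2]
grip_width: 0.0249
gripper_force: 59.7
```

```bash
python3 kn.py
python3 - <<'E'
from peg import *
o=robot.get_obs();M=R.from_rotvec(o['orientation']).as_matrix();print(np.array(o['qpos']),M)
w=cam('wrist')
# expected eye in tool if held as on table
for e in ([-.068,0,-.0157],): print(proj(w,o['position']+M@np.array(e)))
yaw=v[2];sxd=np.array([np.cos(yaw),np.sin(yaw),0]);pk=(m[3]-m[2])[0]/.08
for z_ in(.095,.06,.045):
    e=m[2][0]+pk*z_;t=e-.068*sxd+[0,0,.008-.0237];print(z_,'eye',e,'tcp',t,M.T@(t-o['position'])*100)
E
```

```text
19.2167 [ 0.519  -0.4208  0.351 ] 0.024890272759529472
[  280   168    82   199 12292] [320. 267.] []
[558 351  30  32 636] [572. 366.] []
knife_center [321. 269.] 0.95 [ 0.729 -0.356  0.012]
knife_eye [320. 372.] 0.84 [ 0.948  -0.2885  0.004 ]
[ 0.3168  0.4188  0.4556  1.4102 -0.1854  1.3496  2.6508] [[-0.9547 -0.2975  0.0045]
 [-0.2976  0.9547 -0.0028]
 [-0.0035 -0.004  -1.    ]]
[[321.1337 367.7916]]
0.095 eye [0.5962 0.1744 0.2978] tcp [0.6625 0.1896 0.2821] [-31.8107  54.1043   6.7057]
0.06 eye [0.5743 0.1693 0.271 ] tcp [0.6406 0.1846 0.2553] [-29.5582  54.2858   9.3784]
0.045 eye [0.5649 0.1672 0.2595] tcp [0.6312 0.1824 0.2438] [-28.5928  54.3635  10.5238]
```

apply_moves([
  [-1.3,2.2,0,0.12],
  [-2.6,4.4,0,0.24],
  [-3.9,6.6,0,0.36],
  [-5.2,8.8,0,0.48],
  [-6.5,11,0,0.6],
  [-7.8,13.2,0,0.72],
  [-9.1,15.4,0,0.84],
  [-10.4,17.6,0,0.96],
  [-11.7,19.8,0,1.08],
  [-13,22,0,1.2],
])

```text
time_s: 20.2
position: [0.5767, -0.1701, 0.345]
orientation: [-1.37, -2.823, 0.001]
contact_force: [0.6, 0.3, -0.9]
grip_width: 0.0244
gripper_force: 59.7
```

apply_moves([
  [0,0,0,0.12],
  [0,0,0,0.24],
  [0,0,0,0.36],
  [0,0,0,0.48],
  [0,0,0,0.6],
  [0,0,0,0.72],
  [0,0,0,0.84],
  [0,0,0,0.96],
  [0,0,0,1.08],
  [0,0,0,1.2],
])

```text
time_s: 21.03
position: [0.5765, -0.1713, 0.345]
orientation: [-2.726, -1.557, 0.005]
contact_force: [-1.1, -1.1, -1.9]
grip_width: 0.0245
gripper_force: 59.7
```

apply_moves([
  [0,0,0,0.12],
  [0,0,0,0.24],
  [0,0,0,0.36],
  [0,0,0,0.48],
  [0,0,0,0.6],
  [0,0,0,0.72],
  [0,0,0,0.815],
  [0,0,0,0.815],
])

```text
time_s: 21.7
position: [0.5767, -0.1713, 0.3451]
orientation: [-3.121, -0.355, 0.006]
contact_force: [-0.8, 0.5, -1.4]
grip_width: 0.0248
gripper_force: 59.7
```

```bash
cat > hang.py <<'E'
from peg import *
import sys
o=robot.get_obs();M=R.from_rotvec(o['orientation']).as_matrix();print(o['time_s'],o['position'],np.array(o['qpos']),o['grip_width']);print(M)
yaw=v[2];sxd=np.array([np.cos(yaw),np.sin(yaw),0]);pk=(m[3]-m[2])[0]/.08
print('yaw err',np.degrees(np.arctan2(M[1,0],M[0,0])-(yaw-np.pi)))
print('eye now',o['position']+M@[-.068,0,-.0157])
for z_ in(.12,.095,.06,.045):
    e=m[2][0]+pk*z_;t=e-M@[-.068,0,-.0157];print(z_,'eye',e,'tcp',t,M.T@(t-o['position'])*100)
E
python3 hang.py
```

```text
21.7 [ 0.5767 -0.1713  0.3451] [-0.4984  0.3875  0.9925  1.6069 -0.3301  1.3317 -0.8042] 0.024845736030747162
[[ 0.9745  0.2243 -0.0037]
 [ 0.2243 -0.9745  0.    ]
 [-0.0036 -0.0009 -1.    ]]
yaw err 0.007672831722765802
eye now [ 0.5105 -0.1866  0.3611]
0.12 eye [0.6119 0.178  0.3169] tcp [0.6781 0.1932 0.301 ] [ 18.0799 -33.2462   4.38  ]
0.095 eye [0.5962 0.1744 0.2978] tcp [0.6624 0.1896 0.2818] [ 16.4797 -33.2448   6.3008]
0.06 eye [0.5743 0.1693 0.271 ] tcp [0.6405 0.1846 0.255 ] [ 14.2395 -33.2428   8.99  ]
0.045 eye [0.5649 0.1672 0.2595] tcp [0.6311 0.1824 0.2435] [ 13.2794 -33.2419  10.1425]
```

apply_moves([
  [1.8,-3.4,0,0],
  [3.6,-6.8,0,0],
  [5.5,-10.2,0,0],
  [7.3,-13.5,0,0],
  [9.1,-16.8,0,0],
  [11,-20.2,0,0],
  [12.8,-23.6,0,0],
  [14.7,-27,0,0],
  [16.5,-30.4,1,0],
  [18.1,-33.2,2.5,0],
])

```text
time_s: 22.53
position: [0.6788, 0.1961, 0.3216]
orientation: [-3.119, -0.367, -0.001]
contact_force: [0.6, -0.9, -1.2]
grip_width: 0.0246
gripper_force: 59.7
```

apply_moves([
  [0,0,0,0],
  [0,0,0,0],
])

```text
time_s: 22.7
position: [0.6772, 0.1956, 0.3184]
orientation: [3.118, 0.369, -0.009]
contact_force: [1.0, -1.5, -0.2]
grip_width: 0.0247
gripper_force: 59.7
```

```bash
python3 hang.py
python3 - <<'E'
from peg import *
o=robot.get_obs();M=R.from_rotvec(o['orientation']).as_matrix()
a=robot.snapshot('scene');b=robot.snapshot('wrist')
e=o['position']+M@[-.068,0,-.0157];w=cam('wrist')
print('scene pred eye,base,tip',proj(S,np.vstack([e,m[2],m[3]])).round(1).tolist(),'wrist',proj(w,np.vstack([e,m[2],m[3]])).round(1).tolist())
print(robot.tip_of('scene','knife_eye')[:2]);
A=cv2.resize(a[130:230,330:430],(400,400),interpolation=2);B=cv2.resize(b[200:400,220:420],(400,400),interpolation=2)
cv2.imwrite('pics/l.png',np.hstack([A,B]))
E
```

```text
22.7 [0.6772 0.1956 0.3184] [-0.8611  0.6032  0.8768  1.3626 -0.4576  1.3902 -1.325 ] 0.02465318493794929
[[ 0.9723  0.2337 -0.0053]
 [ 0.2337 -0.9723 -0.0021]
 [-0.0057  0.0008 -1.    ]]
yaw err 0.5579382118281593
eye now [0.6112 0.1797 0.3345]
0.12 eye [0.6119 0.178  0.3169] tcp [0.6779 0.1938 0.3008] [0.0407 0.1876 1.7528]
0.095 eye [0.5962 0.1744 0.2978] tcp [0.6623 0.1902 0.2817] [-1.5553  0.1705  3.677 ]
0.06 eye [0.5743 0.1693 0.271 ] tcp [0.6403 0.1852 0.2549] [-3.7897  0.1465  6.3708]
0.045 eye [0.5649 0.1672 0.2595] tcp [0.631  0.183  0.2434] [-4.7473  0.1363  7.5253]
scene pred eye,base,tip [[393.1, 177.4], [371.6, 185.8], [384.7, 183.3]] wrist [[312.0, 362.3], [317.2, 335.2], [316.4, 337.2]]
[{'pixel': [389.7, 177.8], 'p': 0.94}, {'pixel': [232.3, 197.3], 'p': 0.63}]
```

View pics/l.png

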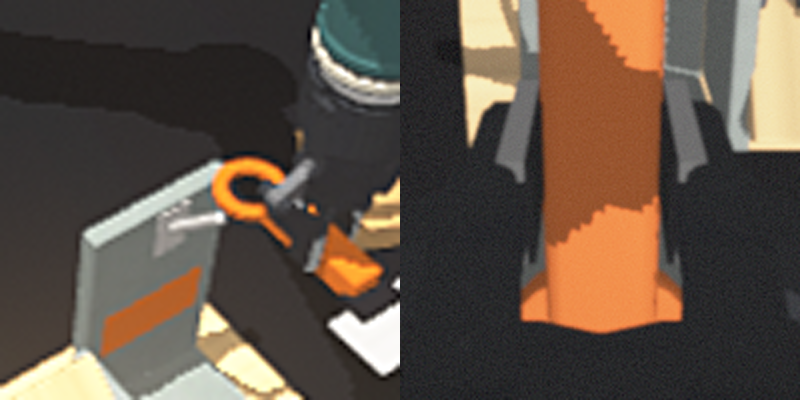

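The scene crop puts the ring at (392,177) and the peg from (373,185) to (386,184). Both are within about 1 px of prediction. I lower along the peg's axis.

apply_moves([
  [0,0,0.9,0],
  [0,0,1.7,0],
  [-0.8,0,2.7,0],
  [-1.6,0,3.7,0],
  [-2.3,0,4.6,0],
  [-3.1,0,5.5,0],
  [-3.8,0,6.4,0],
  [-4.4,0,7.1,0],
  [-4.8,0,7.5,0],
  [-4.8,0,7.5,0],
])

```text
time_s: 23.68
position: [0.64, 0.1829, 0.2486]
orientation: [-3.121, -0.358, -0.035]
contact_force: [26.0, 4.7, -15.1]
grip_width: 0.0243
gripper_force: 59.6
```

```bash
python3 hang.py
python3 - <<'E'
from peg import *
o=robot.get_obs();M=R.from_rotvec(o['orientation']).as_matrix()
e=o['position']+M@[-.068,0,-.0157];print(o['contact_force'],'eye pred scene',proj(S,e),'tip',proj(S,m[3]))
robot.snapshot('scene');print([(x['pixel'],x['p']) for x in robot.tip_of('scene','knife_eye')[:1]])
E
```

```text
23.6833 [0.64   0.1829 0.2486] [-0.9234  0.5644  0.8767  1.5871 -0.4596  1.1848 -1.2985] 0.024295502925075617
[[ 0.9737  0.2266  0.0223]
 [ 0.2266 -0.974   0.0028]
 [ 0.0224  0.0023 -0.9997]]
yaw err 0.1455456356128223
eye now [0.5734 0.1674 0.2628]
0.12 eye [0.6119 0.178  0.3169] tcp [0.6785 0.1934 0.3027] [ 4.1039 -0.1428 -5.3213]
0.095 eye [0.5962 0.1744 0.2978] tcp [0.6628 0.1898 0.2836] [ 2.4545 -0.1512 -3.4426]
0.06 eye [0.5743 0.1693 0.271 ] tcp [0.6409 0.1848 0.2568] [ 0.1454 -0.163  -0.8125]
0.045 eye [0.5649 0.1672 0.2595] tcp [0.6315 0.1826 0.2453] [-0.8442 -0.168   0.3147]
[ 25.966    4.717  -15.0725] eye pred scene [[380.245  185.6638]] tip [[384.6639 183.2632]]
[([230.8, 201.3], 0.88)]
```

The ring is on the peg but bears on its front/under side, with 30 N square to the peg. I relax outward and down.

apply_moves([
  [0.5,0,0.1,0],
  [1.0,0,0.3,0],
  [1.0,0,0.4,0],
  [1.0,0,0.4,0],
])

```text
time_s: 24.12
position: [0.6409, 0.1833, 0.2424]
orientation: [3.121, 0.358, -0.003]
contact_force: [-0.5, -0.0, -1.3]
grip_width: 0.0244
gripper_force: 61.3
```

```bash
cat > eye.py <<'E'
from peg import *
o=robot.get_obs();M=R.from_rotvec(o['orientation']).as_matrix();yaw=v[2]
e=o['position']+M@[-.068,0,-.0157]
pz=(m[3]-m[2])[0]/.08;py=np.array([-np.sin(yaw),np.cos(yaw),0]);px=np.cross(py,pz);d=e-m[2][0]
print(o['time_s'],'eye in peg mm',np.array([d@px,d@py,d@pz])*1000,'F peg',[round(float(np.dot(o['contact_force'],a)),1) for a in(px,py,pz)],'Mz tilt',M[:,2])
for n in('scene','top'):
    im=robot.snapshot(n);x=robot.tip_of(n,'knife_eye')[:2];print(n,[(np.round(i['pixel'],1).tolist(),round(i['p'],2)) for i in x],'pred',proj(cam(n),e).round(1))
E
python3 eye.py
```

```text
24.1167 eye in peg mm [-8.2496  1.4239 50.2392] F peg [-0.5, -0.1, -1.3] Mz tilt [-0.0019 -0.0004 -1.    ]
scene [([380.4, 188.9], 0.89), ([230.3, 199.3], 0.86)] pred [[380.4 186.9]]
top [([270.1, 161.4], 0.79)] pred [[271.3 159.6]]
```

apply_moves([
  [-0.2,0,0.3,0],
  [-0.4,0,0.7,0],
  [-0.4,0,0.7,0],
])

```text
time_s: 24.57
position: [0.6364, 0.1828, 0.2353]
orientation: [-3.121, -0.358, 0.004]
contact_force: [-1.0, 0.1, -1.2]
grip_width: 0.0246
gripper_force: 61.3
```

```bash
python3 eye.py
```

```text
24.5667 eye in peg mm [-9.3723  0.9244 41.9855] F peg [-0.0, -0.3, -1.5] Mz tilt [-0.0023 -0.0002 -1.    ]
scene [([231.7, 198.0], 0.91), ([377.5, 185.8], 0.85)] pred [[379.3 187.4]]
top [([269.1, 165.2], 0.96)] pred [[271.9 161.8]]
```

The ring is free and threaded, 42 mm along the peg, so I release and wait.

apply_moves([
  [0,0,0,0],
  [0,0,0,0],
  [0,0,0,0],
  [0,0,0,0],
  [0,0,0,0],
  [0,0,0,0],
  [0,0,0,0],
  [0,0,0,0],
  [0,0,0,0],
  [0,0,0,0],
], gripper=1)

```text
time_s: 25.6
position: [0.6377, 0.183, 0.2363]
orientation: [3.121, 0.359, 0.0]
contact_force: [0.6, 0.2, 0.2]
grip_width: 0.0854
gripper_force: 0.0
```

apply_moves([
  [0,0,-2,0],
  [0,0,-5,0],
  [1,0,-8,0],
  [3,0,-11,0],
  [6,0,-13,0],
  [9,0,-13,0],
  [12,0,-13,0],
  [15,0,-13,0],
  [15,0,-13,0],
  [15,0,-13,0],
])

```text
time_s: 26.43
position: [0.7847, 0.2163, 0.3634]
orientation: [3.119, 0.358, -0.004]
contact_force: [-0.8, 0.5, -0.2]
grip_width: 0.0855
gripper_force: 0.0
```

```bash
python3 chk.py | head -5
python3 - <<'E'
from peg import *
pk=(m[3]-m[2])[0]/.08
print('pred scene',proj(S,m[2]+pk*.015+[[0,0,-.012]]),proj(T,m[2]+pk*.015+[[0,0,-.012]]))
for n in('scene','top','wrist'):
    im=robot.snapshot(n)
    for l in('knife_eye','knife_center','cam_grip'): print(n,l,[(np.round(i['pixel'],1).tolist(),round(i['p'],2)) for i in robot.tip_of(n,l)[:2]])
    h=cv2.cvtColor(im,cv2.COLOR_BGR2HSV);mk=((h[...,0]<18)&(h[...,1]>140)&(h[...,2]>60)).astype(np.uint8)
    k,lab,st,ce=cv2.connectedComponentsWithStats(mk)
    if n=='scene': print([st[i].tolist() for i in range(1,k) if st[i,4]>15 and 180<st[i,0]<400 and 150<st[i,1]<310])
E
```

```text
26.4333 [0.7847 0.2163 0.3634] [-0.7623  0.5481 -0.2363]
scene [(42, [343.0, 258.0])]
wrist [(1036, [137.0, 76.0]), (204, [476.0, 255.0]), (2241, [323.0, 331.0])]
top [(81, [335.0, 121.0])]
0.25 [[362. 252.]] [[417. 243.]] [[314. 126.]]
pred scene [[373.5682 187.8413]] [[275.0659 172.5906]]
scene knife_eye [([231.3, 200.7], 0.85), ([368.9, 187.1], 0.59)]
scene knife_center [([212.2, 205.8], 0.97), ([374.8, 202.7], 0.95)]
scene cam_grip [([350.8, 255.8], 0.56)]
[[355, 181, 25, 38, 353], [201, 191, 39, 21, 239], [338, 254, 12, 8, 61]]
top knife_eye [([419.5, 283.9], 0.84), ([272.9, 174.6], 0.53)]
top knife_center [([441.4, 278.0], 0.67)]
top cam_grip [([325.5, 120.3], 0.79)]
wrist knife_eye []
wrist knife_center [([319.6, 333.5], 0.92)]
wrist cam_grip [([445.7, 251.6], 0.89)]
```

apply_moves([
  [2,0,-2,0],
  [4,0,-4,0],
  [4,0,-4,0],
  [4,0,-4,0],
  [4,0,-4,0],
  [4,0,-4,0],
  [4,0,-4,0],
  [4,0,-4,0],
  [4,0,-4,0],
  [4,0,-4,0],
])

```text
time_s: 28.02
position: [0.8224, 0.2263, 0.4064]
orientation: [-3.121, -0.359, 0.0]
contact_force: [-0.3, -0.7, 0.8]
grip_width: 0.0854
gripper_force: 0.0
```

Run:
```python
from peg import *
P={}
for n in('scene','top'):
    robot.snapshot(n)
    for l in('knife_eye','knife_center'):
        for i in robot.tip_of(n,l)[:3]:
            x=i['pixel']
            if (n=='scene' and x[0]>300) or (n=='top' and x[0]<300): P[n,l]=x;print(n,l,np.round(x,1),round(i['p'],2))
p,e=tri(S,P['scene','knife_eye'],T,P['top','knife_eye']);yaw=v[2]
pz=(m[3]-m[2])[0]/.08;py=np.array([-np.sin(yaw),np.cos(yaw),0]);px=np.cross(py,pz);d=p-m[2][0]
print(p,e,[d@px,d@py,d@pz],robot.get_obs()['contact_force'])
```

```text
scene knife_center [371.2 202. ] 0.85
scene knife_center [351.1 254.6] 0.7
top knife_eye [273.9 176.1] 0.4Traceback (most recent call last):
  File "<stdin>", line 9, in <module>
KeyError: ('scene', 'knife_eye')
```

apply_moves([
  [0,0,0,0],
  [0,0,0,0],
  [0,0,0,0],
  [0,0,0,0],
  [0,0,0,0],
  [0,0,0,0],
  [0,0,0,0],
  [0,0,0,0],
  [0,0,0,0],
  [0,0,0,0],
])

```text
time_s: 29.15
position: [0.8227, 0.2261, 0.4063]
orientation: [-3.121, -0.359, -0.0]
contact_force: [0.3, -0.0, 0.4]
grip_width: 0.0852
gripper_force: 0.0
```

Run:
```python
from peg import *
C=[]
for k in range(8):
    im=robot.snapshot('scene');h=cv2.cvtColor(im,cv2.COLOR_BGR2HSV)[170:235,345:400]
    mk=(h[...,0]<18)&(h[...,1]>140)&(h[...,2]>60);y,x=np.nonzero(mk);C.append((x.mean()+345,y.mean()+170))
print(np.round(C,2).tolist())
A=robot.tip_of('scene','knife_eye');t=(273.5,175.5);print([(np.round(a['pixel'],1),a['p']) for a in A])
p,e=tri(S,(369,187.1),T,t);yaw=v[2]
pz=(m[3]-m[2])[0]/.08;py=np.array([-np.sin(yaw),np.cos(yaw),0]);px=np.cross(py,pz);d=p-m[2][0]
print(p,e,[d@px,d@py,d@pz])
```

```text
[[369.44, 201.9], [369.38, 202.0], [369.39, 201.97], [369.36, 202.03], [369.39, 201.98], [369.38, 202.0], [369.38, 202.0], [369.36, 202.03]]
[(array([230.4, 200.9]), 0.91), (array([252.2, 236.9]), 0.69)]
[0.5364 0.1605 0.2197] 0.015018707194799806 [np.float64(-0.0031123662955211467), np.float64(0.00011830222829675816), np.float64(-0.004265335180036662)]
```

The knife is still, hanging low on the peg, and the robot is clear, so I hand in.

```bash
python3 -c "
from bench import robot
print(robot.close_job())"
```

```text
the job is handed in; nothing more can be done
None
```

The job is handed in, with no verdict returned: the cam was pushed hard to its stop, the panel looks tight, the right-hand knife hangs at rest low on the peg, the robot was clear at about 29 s, and I never touched the tape roll, lunch box or tin, though I took no final check of their positions.

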